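# Find and press home the rocking lid

### The job

One of the five steel lids on the white ingredient tubs is not seated: it rocks when a fingertip presses near its edge, while the other four are firm. Find it by pressing, push it down at its middle until it is fully home and level, and finish while still holding it down there with an ordinary fingertip push, so that its seal can grip. Do not lift or pull out any lid, and leave the other kitchen things where they stand.

Things in the scene. Friction and masses are not known exactly. Their poses are not given: they have to be found in the camera images.
- lid_1: One of five identical flat round steel lids with a black rubber edge, 76 mm across, 10 mm thick, each level in the mouth of a white tub. Origin: centre of its underside; z up. Exactly one of the five is unseated; it may be any of them, and it looks like the others. A seated lid rests on a rigid ledge all round and gives nowhere.
- lid_2: One of five identical flat round steel lids with a black rubber edge, 76 mm across, 10 mm thick, each level in the mouth of a white tub. Origin: centre of its underside; z up. The tubs are alike, heavy, do not shift: 89 mm across, 53 to 60 mm tall. Their seats differ in depth: lid tops start 1 to 5 mm above the rims, seated or not, so height tells nothing.
- lid_3: One of five identical flat round steel lids with a black rubber edge, 76 mm across, 10 mm thick, each level in the mouth of a white tub. Origin: centre of its underside; z up. The unseated lid lies 4 mm high on a stiff plunger, 18 mm across, under its middle: about 1 N within 12 mm of its edge tips it by some 0.14 rad until the edge meets the ledge; let go, it levels.
- lid_4: One of five identical flat round steel lids with a black rubber edge, 76 mm across, 10 mm thick, each level in the mouth of a white tub. Origin: centre of its underside; z up. Pressed at its middle with more than about 10 N, the unseated lid sinks 4 mm, stops hard on the ledge and stays there, firm.
- lid_5: One of five identical flat round steel lids with a black rubber edge, 76 mm across, 10 mm thick, each level in the mouth of a white tub. Origin: centre of its underside; z up. Its tub, seat and behaviour are as told for the other lids.
- shaker: glass salt shaker with steel cap, 44 mm across, 85 mm tall; origin: centre of its underside. To be left alone.
- cutter: open steel ring cutter for biscuits, 60 mm across, 35 mm tall; origin: centre of its underside. To be left alone.
- measure: small steel measuring cup, 66 mm across, 60 mm tall; origin: centre of its underside. To be left alone.
- bowl: white ceramic bowl, 120 mm across, 50 mm tall; origin: centre of its underside. To be left alone.
- palette_knife: palette knife, 250 mm long, 35 mm wide, lying flat; origin: where blade and handle meet, at its underside, the handle to -x. To be left alone.
- spice: small amber spice jar, 40 mm across, 75 mm tall; origin: centre of its underside. To be left alone.
- scraper: flat white dough scraper, 110 x 75 x 6 mm; origin: centre of its underside. To be left alone.
Mind the look-alikes: they are no part of the job. Leave any red look-alike of the lid_4 alone. What is shaped like the lid_5 but blue is not meant.

How it is judged:
By the outcome, as a careful person would: the job done as asked, in the order asked, and still so for the second after the job is handed in, while the arm keeps its last pose, push and grip.
It also fails if it takes over 72 s, if anything falls off the work surface, if the arm or the gripper's body presses on something with over 40 N, if the wrist force passes 120 N, or if a joint passes its speed limit or range.

### The arm

A 7-joint arm with a two-finger parallel gripper is mounted at the origin on the work surface. World frame = base frame: x ahead of the robot, y to its left, z up, the work surface at z = 0. Lengths are in m, angles in rad, forces in N, time in s.
With the tool pointing down it reaches from about 0.4 to 0.85 m from the base axis. Payload 4.4 kg.
Tool frame: the origin (TCP) lies at the very end of the fingers, on their centre line; the grasp point (between the pads) lies 19 mm behind it; y points along the fingers, z is the direction in which the jaws open and shut, and the axes are right-handed (so a half turn about y gives the same grasp; the last joint's range is limited). The gripper opens to 94 mm and grips with 3 to 60 N. Pads are 16 mm wide; open, the fingers measure 119 mm over their backs; the gripper's body (75 mm by 177 mm) begins 78 mm behind the grasp point.
Start: joints at [-0.066, 0.628, 0.038, 1.517, -0.027, 0.996, -0.02], TCP at [0.65, 0, 0.205] pointing down, gripper open.
Joint ranges: [-3.06, 3.06], [-0.37, 2.12], [-1.25, 1.32], [0.18, 2.47], [-1.1, 4.24], [0.23, 1.98], [-2.94, 2.94]. Speed limits (rad/s): [2.57, 2.57, 3.14, 3.14, 3.14, 3.14, 3.14].

### API

Orientations are given as a rotation vector (axis times angle).
In Python, from rig import arm, capture gives the robot as it stands.
- The arm moves only by the tool servo_tool, never from a script. Its argument "steps" is one flat list of numbers, 7 for each row, row after row: the shift along the tool's x, y, z in m, then the turn, a rotation vector about the tool's x, y, z in rad, then the finger opening in m, from 0 to 0.094. A call has 1 to 8 rows; each row is the pose to reach, as a shift and turn from the pose commanded when the call began, along the tool's axes at that moment; what a row does not reach only later rows make up. A row lasts 1/10 s, in which the tool goes at most 50 mm and 8.59 degrees, less where a joint would pass 70% of its speed; a pose out of reach is approached as far as the arm can. A call with a gripper value outside its range is refused whole. The fingers move at their own pace and stop on an object; "squeeze" is the grip in N (left out, the last holds). Time passes only in rows, so rows that repeat a pose let the fingers close. It gives the time, the measured TCP pose, the force and the opening at its end, in the units of the state.
- arm.sense(): the state, without advancing time (a new reading comes with each control period).
- capture(name): name is "scene" or "side" or "wrist"; returns a dict with "color" (400x640x3 uint8, red, green, blue), "camera_matrix" (3x3 intrinsics, pixels), "k1" (the pictures are not rectified: a ray, as slopes to the right and down, at radius r is drawn at 1 + k1 r^2 times it, then the intrinsics apply), "R" (3x3) and "t" (3): a world point X has camera coordinates R X + t. Camera axes: x right, y down, z forward; pixel columns grow to the right and rows downward; lengths in m; the calibration is good to about 2 mm. A picture is of the moment at which its call begins. There is no depth.
- arm.close_job(): hands the job in, once; it reports no verdict.
The state is a dict: "clock": time; "joint_positions": joint angles; "qd": joint speeds; "joint_torque": joint torques, N m; "ee_pos": TCP position; "eef_rot": TCP orientation; "force": force on the tool from outside, world axes, zero at the start; "torque": the same for the moment, N m; "grip_width": finger opening in m.
Only numpy, scipy, OpenCV 4.12 (cv2) and the standard library are available. Lean on these libraries where they do the work, as an engineer would, in place of code of your own. Each camera call takes 0.05 s, during which the arm holds its last target. There are 200 camera calls.

## Working session

There is one attempt and no reset: what is moved stays moved. The work goes in short steps, Python scripts to look and compute and a tool call to move; the robot and the scene stay as the last step left them, time stands still between calls to the robot, and variables do not carry over. Pictures are saved under pics/ and viewed, about 8 in all and at most 12, crops included, and the job is handed in when it is done.

Besides the shell and the picture viewer there is one more tool, called after "Request:" by a JSON object that holds its "name" and its "arguments". servo_tool: Moves the arm, as the interface text tells. Its arguments: {"type":"object","properties":{"steps":{"type":"array"},"squeeze":{"type":"number"}},"required":["steps"]}

```bash
ls; mkdir -p pics; python3 - <<'E'
from rig import arm, capture
import cv2,numpy as np,pickle
s=arm.sense(); print({k:np.round(v,3) for k,v in s.items()})
d={n:capture(n) for n in("scene","side")}
pickle.dump(d,open("c0.pkl","wb"))
for n in d:
    cv2.imwrite(f"pics/{n}0.png",d[n]["color"][:,:,::-1]); print(n,d[n]["camera_matrix"],d[n]["k1"],d[n]["R"],d[n]["t"])
E
```

```text
pics
{'clock': np.float64(0.0), 'joint_positions': array([-0.066,  0.629,  0.038,  1.518, -0.027,  0.996, -0.02 ]), 'qd': array([-0.001, -0.001, -0.   , -0.001,  0.001, -0.001,  0.001]), 'joint_torque': array([ 0.0000e+00, -5.4973e+01,  1.1440e+00, -1.8663e+01, -5.2000e-02,
        2.4000e-02,  0.0000e+00]), 'ee_pos': array([0.649, 0.   , 0.205]), 'eef_rot': array([-1.211,  1.211, -1.208]), 'force': array([-0.875,  0.317, -0.241]), 'torque': array([0.027, 0.02 , 0.021]), 'grip_width': np.float64(0.094)}
scene [[367.34390726   0.         317.26115228]
 [  0.         367.34390726 196.35064159]
 [  0.           0.           1.        ]] -0.05497040503263608 [[ 0.91453554  0.40400594 -0.02009836]
 [ 0.28833122 -0.68592336 -0.66811245]
 [-0.28370733  0.6052176  -0.74378882]] [-0.53326747 -0.13747333  1.31708128]
side [[422.25855485   0.         314.88377783]
 [  0.         422.25855485 205.26763899]
 [  0.           0.           1.        ]] -0.06955012059939271 [[-0.97564019 -0.2188758   0.01481886]
 [-0.15091926  0.62062876 -0.76944352]
 [ 0.15921555 -0.75293647 -0.63854293]] [0.56927031 0.1671768  1.08859875]
```

View pics/scene0.png

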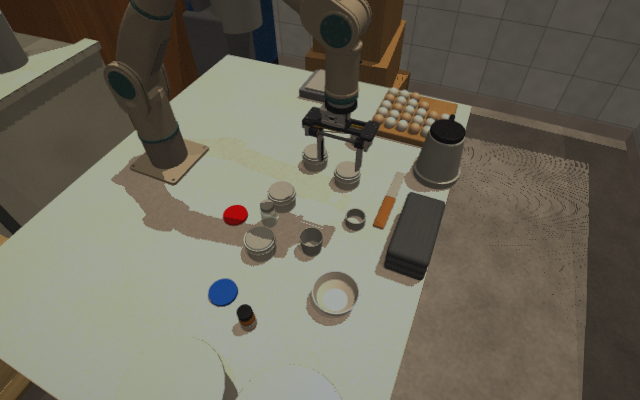

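View pics/side0.png

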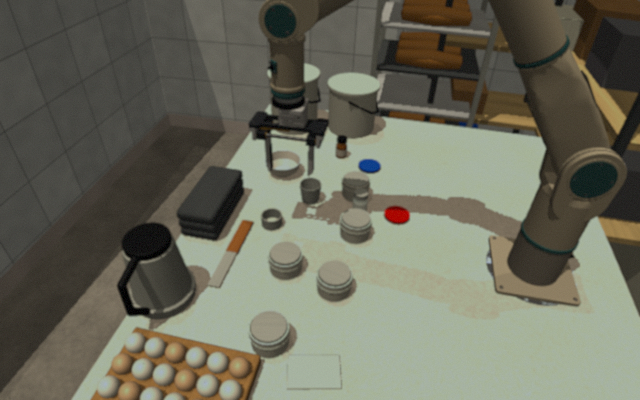

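The side view shows five tubs, near (355,183), (355,225), (286,258), (335,279) and (269,333). The scene view shows four of them at (260,238), (281,194), (347,173) and (315,155). The shaker stands between the first two tubs. I'll enlarge both views to get the lid outlines.

```bash
python3 - <<'E'
import cv2,numpy as np,pickle
d=pickle.load(open("c0.pkl","rb"))
a=d["side"]["color"][165:365,235:395,::-1]; b=d["scene"]["color"][135:265,230:375,::-1]
a=cv2.resize(a,None,fx=3,fy=3,interpolation=cv2.INTER_CUBIC); b=cv2.resize(b,None,fx=5,fy=5*0+4.6,interpolation=cv2.INTER_CUBIC) if 0 else cv2.resize(b,None,fx=4,fy=4,interpolation=cv2.INTER_CUBIC)
cv2.imwrite("pics/a.png",a);cv2.imwrite("pics/b.png",b)
E
```

```text
(no output)
```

View pics/a.png

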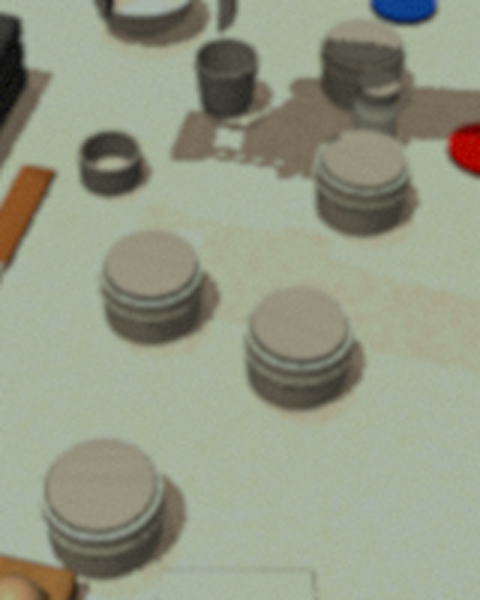

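View pics/b.png

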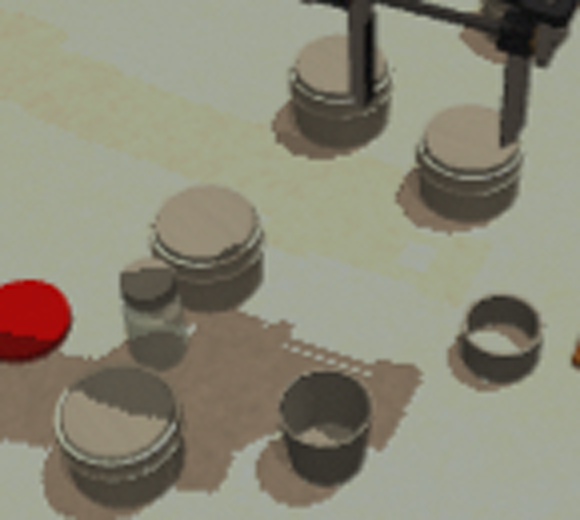

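The five lid tops are clear in the side crop, at (363,46), (362,159), (152,264), (299,324) and (103,487). Four show in the scene crop, at (119,408), (206,224), (470,141) and (339,68). The fifth is hidden behind the gripper. Next I'll triangulate.

```bash
cat >h.py <<'E'
import cv2,numpy as np
def ray(c,p):
    D=np.array([c["k1"],0,0,0.])
    u=cv2.undistortPoints(np.array([[p]],float),c["camera_matrix"],D)[0,0]
    R=np.array(c["R"]);return -R.T@c["t"],R.T@np.array([u[0],u[1],1])
def plane(c,p,z):
    o,r=ray(c,p);return o+r*(z-o[2])/r[2]
def tri(c1,p1,c2,p2):
    A=np.zeros((3,3));b=np.zeros(3)
    for c,p in((c1,p1),(c2,p2)):
        o,r=ray(c,p);r=r/np.linalg.norm(r);M=np.eye(3)-np.outer(r,r);A+=M;b+=M@o
    return np.linalg.solve(A,b)
E
python3 - <<'E'
from h import *;import pickle
from scipy.spatial.transform import Rotation as Ro
d=pickle.load(open("c0.pkl","rb"));S,C=d["side"],d["scene"]
a=np.array([(363,46),(362,159),(152,264),(299,324),(103,487)])/3+[235,165]
b=np.array([(119,408),(206,224),(470,141),(339,68)])/4+[230,135]
for i,p in enumerate(a):
    print(i+1,plane(S,p,.06).round(4),*( [plane(C,b[i],.06).round(4),tri(S,p,C,b[i]).round(4)] if i<4 else []))
sh=np.array([(378,88)])/3+[235,165]; print("shaker cap",plane(S,sh[0],.085), plane(C,np.array([150,280])/4+[230,135],.085))
print("ring",plane(S,np.array([110,148])/3+[235,165],.035),"cup",plane(S,np.array([228,62])/3+[235,165],.06))
print(Ro.from_rotvec([-1.211,1.211,-1.208]).as_matrix().round(2))
E
```

```text
1 [ 0.5006 -0.1948  0.06  ] [ 0.5047 -0.2089  0.06  ] [ 0.5013 -0.2047  0.0528]
2 [ 0.4764 -0.0235  0.06  ] [ 0.4803 -0.0333  0.06  ] [ 0.4772 -0.0292  0.0548]
3 [0.6253 0.1466 0.06  ] [0.6331 0.1286 0.06  ] [0.629  0.1379 0.0502]
4 [0.4957 0.1824 0.06  ] [0.5007 0.1687 0.06  ] [0.4968 0.1762 0.0527]
5 [0.6007 0.361  0.06  ]
shaker cap [ 0.47416684 -0.09811267  0.085     ] [ 0.48139426 -0.11682072  0.085     ]
ring [ 0.71143438 -0.01183099  0.035     ] cup [ 0.6267781  -0.13627335  0.06      ]
[[ 0. -0.  1.]
 [-1.  0.  0.]
 [-0. -1. -0.]]
```

Request:
{"name": "servo_tool", "arguments": {"steps": [0, 0, 0, 0, 0, 0, 0, 0, -0.02, -0.03, 0, 0, 0, 0, 0, -0.04, -0.06, 0, 0, 0, 0, 0, -0.05, -0.09, 0, 0, 0, 0, 0, -0.05, -0.09, 0, 0, 0, 0, 0, -0.05, -0.09, 0, 0, 0, 0], "squeeze": 20}}

```text
clock: 0.7
ee_pos: [0.5603, 0.0001, 0.256]
eef_rot: [-1.208, 1.208, -1.21]
force: [0.4, -0.6, -0.6]
grip_width: 0.0493
```

```bash
python3 - <<'E'
from rig import arm, capture
import cv2,numpy as np,pickle
s=arm.sense(); print(s["clock"],s["ee_pos"],s["eef_rot"],s["force"],s["grip_width"])
c=capture("wrist");pickle.dump((c,s),open("w0.pkl","wb"))
print(c["camera_matrix"],c["k1"],c["R"],-np.array(c["R"]).T@c["t"])
cv2.imwrite("pics/w0.png",c["color"][:,:,::-1])
E
```

```text
0.7 [5.60279963e-01 8.32208710e-05 2.55961581e-01] [-1.20804871  1.20830848 -1.20973558] [ 0.3798267  -0.57464009 -0.57115333] 0.04934329378893596
[[330.17316087   0.         321.3111255 ]
 [  0.         330.17316087 196.64609402]
 [  0.           0.           1.        ]] -0.02492727296371932 [[ 9.99999850e-01  1.57205903e-04  5.24412111e-04]
 [ 1.11771044e-05 -9.63548261e-01  2.67534576e-01]
 [ 5.47354392e-04 -2.67534530e-01 -9.63548118e-01]] [0.55893647 0.07789437 0.43480276]
```

View pics/w0.png

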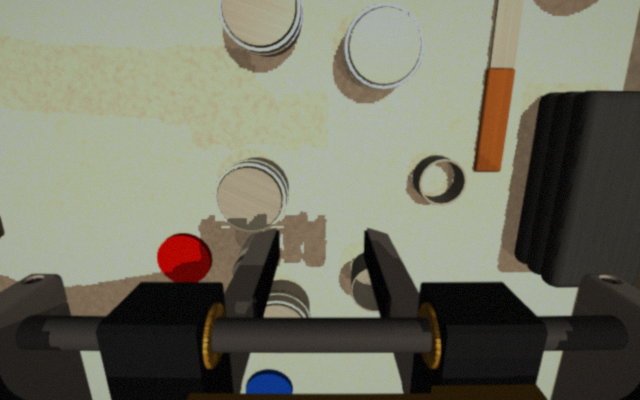

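The wrist view shows lid 3 near (384,46), lid 2 near (251,196) and part of lid 4 near (262,12). I'll cast these rays and compare them with the other views.

```bash
python3 - <<'E'
from h import *;import pickle
w,_=pickle.load(open("w0.pkl","rb"))
d=pickle.load(open("c0.pkl","rb"));S,C=d["side"],d["scene"]
def proj(c,X):
    return cv2.projectPoints(np.array([X],float),cv2.Rodrigues(np.array(c["R"]))[0],np.array(c["t"]),c["camera_matrix"],np.array([c["k1"],0,0,0]))[0][0,0].round(1)
for n,p in(("3",(383,46)),("2",(251,197)),("4",(262,12))): print(n,[plane(w,p,z).round(4) for z in(.055,.06)])
# consistency check: shaker / red disc on all views
for n,p,q,r in(("red",(184,257),(397,214),(235,214)),("ring",(439,179),None,None)):
    print(n,plane(w,p,.01).round(3),*([plane(S,q,.01).round(3),plane(C,r,.01).round(3)] if q else []))
for X in ([.629,.136,.06],[.48,-.03,.06],[.498,.175,.06],[.5,-.2,.06],[.6,.36,.06]): print(X,proj(w,X),(proj(S,X)-[235,165])*3,(proj(C,X)-[230,135])*4)
E
```

```text
3 [array([0.6249, 0.139 , 0.055 ]), array([0.624 , 0.1382, 0.06  ])]
2 [array([ 0.4751, -0.028 ,  0.055 ]), array([ 0.4762, -0.0266,  0.06  ])]
4 [array([0.4974, 0.172 , 0.055 ]), array([0.4982, 0.1707, 0.06  ])]
red [ 0.365 -0.129  0.01 ] [ 0.365 -0.127  0.01 ] [ 0.367 -0.135  0.01 ]
ring [ 0.715 -0.016  0.01 ]
[0.629, 0.136, 0.06] [387.7  48.3] [151.2 254.1] [468.4 133.6]
[0.48, -0.03, 0.06] [254.4 199.8] [359.1 153.9] [207.6 220.8]
[0.498, 0.175, 0.06] [261.6   7.4] [297.9 316.5] [339.2  62.8]
[0.5, -0.2, 0.06] [276.6 323.1] [364.2  43.2] [119.6 396. ]
[0.6, 0.36, 0.06] [ 366.6 -215. ] [104.4 486. ] [526.4 -33.6]
```

Request:
{"name": "servo_tool", "arguments": {"steps": [0.001, 0.03, -0.02, 0, 0, -0.06, 0, 0.002, 0.07, -0.045, 0, 0, -0.13, 0, 0.003, 0.11, -0.07, 0, 0, -0.2, 0, 0.004, 0.14, -0.084, 0, 0, -0.25, 0, 0.004, 0.155, -0.084, 0, 0, -0.25, 0, 0.004, 0.155, -0.084, 0, 0, -0.25, 0, 0.004, 0.155, -0.084, 0, 0, -0.25, 0, 0.004, 0.155, -0.084, 0, 0, -0.25, 0]}}

```text
clock: 1.55
ee_pos: [0.4775, -0.0043, 0.1011]
eef_rot: [-1.389, 1.08, -1.393]
force: [-0.5, 0.0, -0.2]
grip_width: 0.0005
```

Request:
{"name": "servo_tool", "arguments": {"steps": [-0.0025, 0.01, 0, 0, 0, 0, 0, -0.005, 0.02, 0, 0, 0, 0, 0, -0.0075, 0.029, 0, 0, 0, 0, 0, -0.0075, 0.029, 0, 0, 0, 0, 0, -0.0075, 0.029, 0, 0, 0, 0, 0]}}

```text
clock: 2.05
ee_pos: [0.4757, -0.004, 0.0701]
eef_rot: [-1.392, 1.081, -1.391]
force: [-0.1, 0.4, 0.9]
grip_width: 0.0004
```

```bash
python3 - <<'E'
from h import *
from rig import arm, capture
s=arm.sense(); print(s["clock"],s["ee_pos"],s["eef_rot"],s["force"],s["grip_width"])
c=capture("side"); w=capture("wrist")
a=cv2.resize(c["color"][160:280,275:435],None,fx=3,fy=3,interpolation=cv2.INTER_CUBIC); b=w["color"]
b=cv2.resize(b[100:,170:490],(480,450),interpolation=cv2.INTER_AREA)
cv2.imwrite("pics/l2.png",np.vstack([a,b])[:600,:,::-1] if 0 else np.vstack([a[:, :480],cv2.resize(b,(480,240))])[:,:,::-1])
for q in((437,178),): print("kettle",plane(capture("scene"),q,0))
print(plane(c,(165,300),0))
E
```

```text
2.05 [ 0.47571436 -0.00401413  0.07014142] [-1.39194815  1.08087824 -1.39071961] [-0.05342074  0.36681893  0.89350973] 0.0004082813280925265
kettle [9.03096051e-01 2.68854375e-01 1.11022302e-16]
[ 8.80997441e-01  3.09444409e-01 -1.11022302e-16]
```

View pics/l2.png

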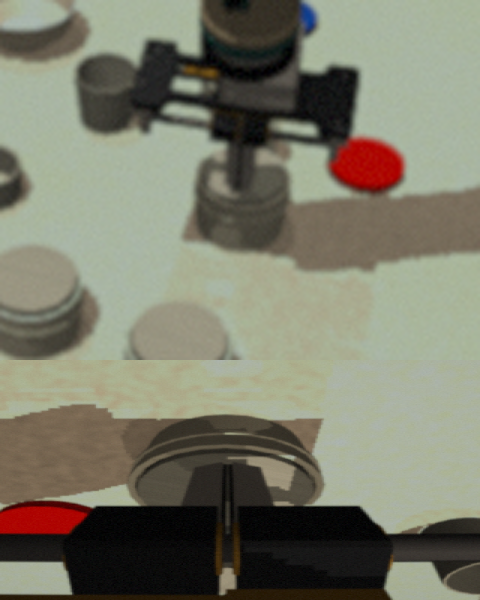

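The lid 2 approach is centred: the fingertip is over the near (+y) part of the lid. The kettle is far off, at x≈0.89. Now I'll step down gently.

Request:
{"name": "servo_tool", "arguments": {"steps": [-0.00025, 0.001, 0, 0, 0, 0, 0, -0.0005, 0.002, 0, 0, 0, 0, 0, -0.0005, 0.002, 0, 0, 0, 0, 0]}}

```text
clock: 2.5
ee_pos: [0.476, -0.0039, 0.0685]
eef_rot: [-1.391, 1.08, -1.391]
force: [-0.6, 0.2, 0.8]
grip_width: 0.0001
```

Request:
{"name": "servo_tool", "arguments": {"steps": [-0.00025, 0.001, 0, 0, 0, 0, 0, -0.0005, 0.002, 0, 0, 0, 0, 0, -0.0005, 0.002, 0, 0, 0, 0, 0]}}

```text
clock: 2.8
ee_pos: [0.4759, -0.0039, 0.0663]
eef_rot: [-1.391, 1.081, -1.391]
force: [0.1, 0.0, 0.2]
grip_width: 0.0007
```

Request:
{"name": "servo_tool", "arguments": {"steps": [-0.00025, 0.001, 0, 0, 0, 0, 0, -0.0005, 0.002, 0, 0, 0, 0, 0, -0.0005, 0.002, 0, 0, 0, 0, 0]}}

```text
clock: 3.1
ee_pos: [0.4759, -0.0039, 0.0642]
eef_rot: [-1.391, 1.081, -1.391]
force: [0.8, 0.3, 0.1]
grip_width: 0.0005
```

Request:
{"name": "servo_tool", "arguments": {"steps": [-0.00025, 0.001, 0, 0, 0, 0, 0, -0.00025, 0.001, 0, 0, 0, 0, 0]}}

```text
clock: 3.3
ee_pos: [0.476, -0.004, 0.0635]
eef_rot: [-1.391, 1.08, -1.391]
force: [0.1, 1.0, 3.9]
grip_width: 0.0004
```

Request:
{"name": "servo_tool", "arguments": {"steps": [-0.00025, 0.001, 0, 0, 0, 0, 0, -0.00025, 0.001, 0, 0, 0, 0, 0]}}

```text
clock: 3.5
ee_pos: [0.476, -0.004, 0.0631]
eef_rot: [-1.391, 1.08, -1.391]
force: [-2.3, 0.5, 11.5]
grip_width: 0.0005
```

Request:
{"name": "servo_tool", "arguments": {"steps": [-0.00025, 0.001, 0, 0, 0, 0, 0, -0.00025, 0.001, 0, 0, 0, 0, 0]}}

```text
clock: 3.7
ee_pos: [0.4761, -0.004, 0.0628]
eef_rot: [-1.391, 1.08, -1.392]
force: [-4.5, 2.2, 19.9]
grip_width: 0.0006
```

Request:
{"name": "servo_tool", "arguments": {"steps": [-0.00025, 0.001, 0, 0, 0, 0, 0, -0.00025, 0.001, 0, 0, 0, 0, 0]}}

```text
clock: 3.9
ee_pos: [0.4761, -0.004, 0.0626]
eef_rot: [-1.39, 1.08, -1.392]
force: [-5.6, 4.1, 29.4]
grip_width: 0.0006
```

Lid 2 is firm: about 8 N/mm straight from contact. Next is lid 4.

Request:
{"name": "servo_tool", "arguments": {"steps": [0.0111, -0.0436, 0, 0, 0, 0, 0, 0.0111, -0.0436, 0, 0, 0, 0, 0, -0.037, -0.056, 0.005, 0, 0, 0, 0, -0.085, -0.068, 0.01, 0, 0, 0, 0, -0.134, -0.081, 0.016, 0, 0, 0, 0, -0.1827, -0.093, 0.022, 0, 0, 0, 0, -0.1827, -0.093, 0.022, 0, 0, 0, 0, -0.1827, -0.093, 0.022, 0, 0, 0, 0]}}

```text
clock: 4.7
ee_pos: [0.4976, 0.1973, 0.1044]
eef_rot: [-1.393, 1.078, -1.389]
force: [-0.3, -0.2, 0.3]
grip_width: 0.0003
```

Request:
{"name": "servo_tool", "arguments": {"steps": [-0.004, 0.016, 0, 0, 0, 0, 0, -0.0081, 0.0317, 0, 0, 0, 0, 0, -0.0081, 0.0317, 0, 0, 0, 0, 0, -0.0081, 0.0317, 0, 0, 0, 0, 0]}}

```text
clock: 5.1
ee_pos: [0.4979, 0.1942, 0.0725]
eef_rot: [-1.392, 1.082, -1.393]
force: [0.8, 0.3, 0.6]
grip_width: 0.0005
```

Request:
{"name": "servo_tool", "arguments": {"steps": [-0.00025, 0.001, 0, 0, 0, 0, 0, -0.0005, 0.002, 0, 0, 0, 0, 0, -0.0005, 0.002, 0, 0, 0, 0, 0]}}

```text
clock: 5.4
ee_pos: [0.4982, 0.1961, 0.0707]
eef_rot: [-1.39, 1.08, -1.391]
force: [0.5, -0.5, -0.4]
grip_width: 0.0003
```

Request:
{"name": "servo_tool", "arguments": {"steps": [-0.00025, 0.001, 0, 0, 0, 0, 0, -0.0005, 0.002, 0, 0, 0, 0, 0, -0.0005, 0.002, 0, 0, 0, 0, 0]}}

```text
clock: 5.7
ee_pos: [0.4979, 0.1961, 0.0682]
eef_rot: [-1.391, 1.08, -1.391]
force: [0.3, -0.1, 1.0]
grip_width: 0.0003
```

Request:
{"name": "servo_tool", "arguments": {"steps": [-0.00025, 0.001, 0, 0, 0, 0, 0, -0.00025, 0.001, 0, 0, 0, 0, 0]}}

```text
clock: 5.9
ee_pos: [0.4979, 0.1961, 0.0671]
eef_rot: [-1.391, 1.08, -1.391]
force: [-0.3, -0.3, -0.1]
grip_width: 0.0003
```

Request:
{"name": "servo_tool", "arguments": {"steps": [-0.00025, 0.001, 0, 0, 0, 0, 0, -0.00025, 0.001, 0, 0, 0, 0, 0]}}

```text
clock: 6.1
ee_pos: [0.4979, 0.196, 0.0661]
eef_rot: [-1.391, 1.08, -1.391]
force: [0.9, -0.4, 0.3]
grip_width: -0.0
```

```bash
python3 - <<'E'
from h import *
from rig import arm, capture
s=arm.sense(); print(s["clock"],s["ee_pos"],s["force"])
c=capture("side"); 
a=cv2.resize(c["color"][225:325,275:415],None,fx=4,fy=4,interpolation=cv2.INTER_CUBIC)
cv2.imwrite("pics/l4.png",a[:,:,::-1])
E
```

```text
6.1 [0.49794079 0.19604849 0.0660979 ] [ 0.90001647 -0.37195155  0.34551203]
```

View pics/l4.png

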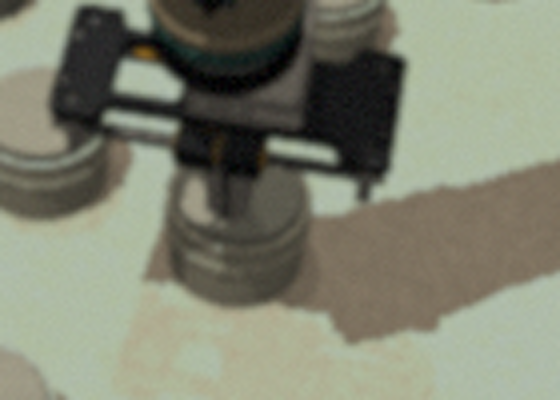

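The fingertip, near (230,218), hovers just inside the near edge of lid 4. I'll continue down.

Request:
{"name": "servo_tool", "arguments": {"steps": [-0.00025, 0.001, 0, 0, 0, 0, 0, -0.00025, 0.001, 0, 0, 0, 0, 0]}}

```text
clock: 6.35
ee_pos: [0.4979, 0.196, 0.0651]
eef_rot: [-1.391, 1.081, -1.391]
force: [-0.9, -0.5, -0.2]
grip_width: 0.0002
```

Request:
{"name": "servo_tool", "arguments": {"steps": [-0.00025, 0.001, 0, 0, 0, 0, 0, -0.00025, 0.001, 0, 0, 0, 0, 0]}}

```text
clock: 6.55
ee_pos: [0.4979, 0.196, 0.064]
eef_rot: [-1.391, 1.081, -1.391]
force: [-0.4, -1.1, -0.1]
grip_width: 0.0008
```

Request:
{"name": "servo_tool", "arguments": {"steps": [-0.00025, 0.001, 0, 0, 0, 0, 0, -0.00025, 0.001, 0, 0, 0, 0, 0]}}

```text
clock: 6.75
ee_pos: [0.4981, 0.1961, 0.0631]
eef_rot: [-1.391, 1.08, -1.391]
force: [0.4, -0.2, 0.5]
grip_width: -0.0
```

Request:
{"name": "servo_tool", "arguments": {"steps": [-0.00025, 0.001, 0, 0, 0, 0, 0, -0.00025, 0.001, 0, 0, 0, 0, 0]}}

```text
clock: 6.95
ee_pos: [0.4982, 0.1961, 0.0626]
eef_rot: [-1.391, 1.08, -1.391]
force: [-0.9, 0.0, 4.9]
grip_width: 0.0004
```

Request:
{"name": "servo_tool", "arguments": {"steps": [-0.00025, 0.001, 0, 0, 0, 0, 0, -0.00025, 0.001, 0, 0, 0, 0, 0]}}

```text
clock: 7.15
ee_pos: [0.4982, 0.1961, 0.0623]
eef_rot: [-1.391, 1.08, -1.391]
force: [-1.9, -0.7, 11.8]
grip_width: 0.0004
```

Request:
{"name": "servo_tool", "arguments": {"steps": [-0.00025, 0.001, 0, 0, 0, 0, 0, -0.00025, 0.001, 0, 0, 0, 0, 0]}}

```text
clock: 7.35
ee_pos: [0.4982, 0.1961, 0.0621]
eef_rot: [-1.39, 1.08, -1.392]
force: [-3.4, 0.9, 17.9]
grip_width: 0.0007
```

Lid 4 looks firm too. Next is lid 3.

Request:
{"name": "servo_tool", "arguments": {"steps": [0.0111, -0.0436, 0, 0, 0, 0, 0, 0.0111, -0.0436, 0, 0, 0, 0, 0, 0.022, -0.041, 0.04, 0, 0, 0, 0, 0.033, -0.038, 0.085, 0, 0, 0, 0, 0.044, -0.0352, 0.127, 0, 0, 0, 0, 0.044, -0.0352, 0.127, 0, 0, 0, 0, 0.044, -0.0352, 0.127, 0, 0, 0, 0]}}

```text
clock: 8.05
ee_pos: [0.625, 0.1611, 0.104]
eef_rot: [-1.391, 1.082, -1.392]
force: [-1.4, -0.4, -0.2]
grip_width: 0.0003
```

Request:
{"name": "servo_tool", "arguments": {"steps": [-0.004, 0.016, 0, 0, 0, 0, 0, -0.0081, 0.0317, 0, 0, 0, 0, 0, -0.0081, 0.0317, 0, 0, 0, 0, 0, -0.0091, 0.0357, 0, 0, 0, 0, 0, -0.0091, 0.0357, 0, 0, 0, 0, 0, -0.0091, 0.0357, 0, 0, 0, 0, 0]}}

```text
clock: 8.65
ee_pos: [0.6252, 0.1623, 0.0685]
eef_rot: [-1.39, 1.08, -1.391]
force: [-0.3, -0.3, -0.1]
grip_width: 0.0007
```

Request:
{"name": "servo_tool", "arguments": {"steps": [-0.00025, 0.001, 0, 0, 0, 0, 0, -0.00025, 0.001, 0, 0, 0, 0, 0]}}

```text
clock: 8.85
ee_pos: [0.6252, 0.1621, 0.0675]
eef_rot: [-1.39, 1.08, -1.391]
force: [0.2, -0.5, -1.1]
grip_width: 0.0003
```

Request:
{"name": "servo_tool", "arguments": {"steps": [-0.00025, 0.001, 0, 0, 0, 0, 0, -0.00025, 0.001, 0, 0, 0, 0, 0]}}

```text
clock: 9.05
ee_pos: [0.625, 0.1621, 0.0661]
eef_rot: [-1.391, 1.08, -1.391]
force: [-0.2, -0.5, 0.3]
grip_width: 0.0002
```

Request:
{"name": "servo_tool", "arguments": {"steps": [-0.00025, 0.001, 0, 0, 0, 0, 0, -0.00025, 0.001, 0, 0, 0, 0, 0]}}

```text
clock: 9.25
ee_pos: [0.6249, 0.162, 0.0649]
eef_rot: [-1.391, 1.081, -1.391]
force: [-0.9, -0.3, 0.5]
grip_width: 0.0003
```

Request:
{"name": "servo_tool", "arguments": {"steps": [-0.00025, 0.001, 0, 0, 0, 0, 0, -0.00025, 0.001, 0, 0, 0, 0, 0]}}

```text
clock: 9.45
ee_pos: [0.6249, 0.1621, 0.0639]
eef_rot: [-1.391, 1.081, -1.391]
force: [-0.2, -0.3, 0.2]
grip_width: 0.0005
```

Request:
{"name": "servo_tool", "arguments": {"steps": [-0.00025, 0.001, 0, 0, 0, 0, 0, -0.00025, 0.001, 0, 0, 0, 0, 0]}}

```text
clock: 9.65
ee_pos: [0.6249, 0.1621, 0.0629]
eef_rot: [-1.391, 1.081, -1.391]
force: [0.1, -0.2, -0.2]
grip_width: 0.0002
```

Request:
{"name": "servo_tool", "arguments": {"steps": [-0.00025, 0.001, 0, 0, 0, 0, 0, -0.00025, 0.001, 0, 0, 0, 0, 0]}}

```text
clock: 9.85
ee_pos: [0.6249, 0.162, 0.0619]
eef_rot: [-1.391, 1.081, -1.391]
force: [0.6, 0.5, 0.6]
grip_width: 0.0008
```

Request:
{"name": "servo_tool", "arguments": {"steps": [-0.00025, 0.001, 0, 0, 0, 0, 0, -0.00025, 0.001, 0, 0, 0, 0, 0]}}

```text
clock: 10.05
ee_pos: [0.6249, 0.162, 0.0608]
eef_rot: [-1.391, 1.081, -1.391]
force: [-0.2, -0.4, -0.5]
grip_width: 0.0005
```

Request:
{"name": "servo_tool", "arguments": {"steps": [-0.00025, 0.001, 0, 0, 0, 0, 0, -0.00025, 0.001, 0, 0, 0, 0, 0]}}

```text
clock: 10.25
ee_pos: [0.625, 0.1622, 0.0599]
eef_rot: [-1.391, 1.08, -1.391]
force: [0.3, 0.6, 0.6]
grip_width: 0.0006
```

Request:
{"name": "servo_tool", "arguments": {"steps": [-0.00025, 0.001, 0, 0, 0, 0, 0, -0.00025, 0.001, 0, 0, 0, 0, 0]}}

```text
clock: 10.45
ee_pos: [0.6249, 0.1622, 0.0588]
eef_rot: [-1.391, 1.081, -1.391]
force: [-0.7, 0.6, 0.3]
grip_width: 0.0005
```

Request:
{"name": "servo_tool", "arguments": {"steps": [-0.00025, 0.001, 0, 0, 0, 0, 0, -0.00025, 0.001, 0, 0, 0, 0, 0]}}

```text
clock: 10.65
ee_pos: [0.625, 0.1622, 0.0578]
eef_rot: [-1.391, 1.08, -1.391]
force: [0.5, 0.1, 0.2]
grip_width: 0.0007
```

Request:
{"name": "servo_tool", "arguments": {"steps": [-0.00025, 0.001, 0, 0, 0, 0, 0, -0.00025, 0.001, 0, 0, 0, 0, 0]}}

```text
clock: 10.85
ee_pos: [0.6251, 0.1622, 0.0569]
eef_rot: [-1.391, 1.08, -1.391]
force: [-0.4, -0.0, 1.3]
grip_width: 0.0002
```

Request:
{"name": "servo_tool", "arguments": {"steps": [-0.00025, 0.001, 0, 0, 0, 0, 0, -0.00025, 0.001, 0, 0, 0, 0, 0]}}

```text
clock: 11.05
ee_pos: [0.6253, 0.1622, 0.0565]
eef_rot: [-1.39, 1.08, -1.391]
force: [-1.4, 1.1, 5.5]
grip_width: 0.0004
```

```bash
python3 - <<'E'
from h import *
from rig import arm, capture
s=arm.sense(); print(s["clock"],s["ee_pos"],s["force"])
c=capture("side"); 
a=cv2.resize(c["color"][215:305,235:355],None,fx=5,fy=5,interpolation=cv2.INTER_CUBIC)
cv2.imwrite("pics/l3.png",a[:,:,::-1])
E
```

```text
11.05 [0.625259   0.16219718 0.05653635] [-1.38082443  1.12277165  5.53145226]
```

View pics/l3.png

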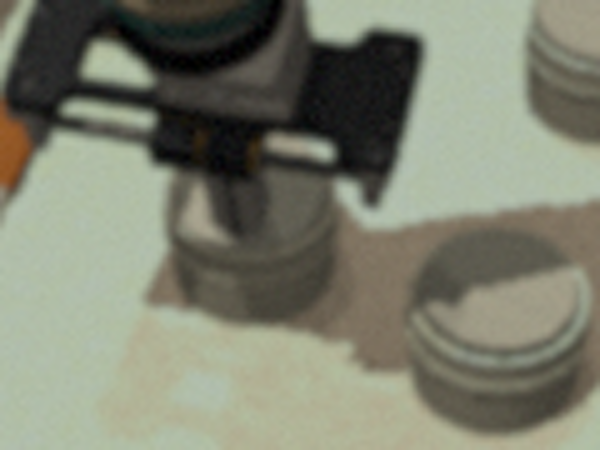

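The fingertip touches lid 3 near its edge, at about (240,235). The contact is stiff but low, so I'll compare it with the height at the middle.

Request:
{"name": "servo_tool", "arguments": {"steps": [0.0015, -0.0058, 0, 0, 0, 0, 0, 0.0015, -0.0058, 0, 0, 0, 0, 0, 0.0325, 0.0021, 0, 0, 0, 0, 0, 0.0325, 0.0021, 0, 0, 0, 0, 0, 0.0325, 0.0021, 0, 0, 0, 0, 0]}}

```text
clock: 11.6
ee_pos: [0.625, 0.1288, 0.0618]
eef_rot: [-1.391, 1.082, -1.393]
force: [-0.1, 0.4, -0.3]
grip_width: 0.0004
```

Request:
{"name": "servo_tool", "arguments": {"steps": [-0.00025, 0.001, 0, 0, 0, 0, 0, -0.00025, 0.001, 0, 0, 0, 0, 0]}}

```text
clock: 11.8
ee_pos: [0.6248, 0.1314, 0.0604]
eef_rot: [-1.391, 1.08, -1.389]
force: [1.1, -0.8, 0.6]
grip_width: 0.0002
```

Request:
{"name": "servo_tool", "arguments": {"steps": [-0.00025, 0.001, 0, 0, 0, 0, 0, -0.00025, 0.001, 0, 0, 0, 0, 0]}}

```text
clock: 12.0
ee_pos: [0.625, 0.1312, 0.0599]
eef_rot: [-1.391, 1.08, -1.39]
force: [-1.5, 2.0, 2.7]
grip_width: 0.0004
```

Request:
{"name": "servo_tool", "arguments": {"steps": [-0.00025, 0.001, 0, 0, 0, 0, 0, -0.00025, 0.001, 0, 0, 0, 0, 0]}}

```text
clock: 12.2
ee_pos: [0.625, 0.1312, 0.0594]
eef_rot: [-1.39, 1.08, -1.39]
force: [-2.1, 1.4, 6.1]
grip_width: 0.0004
```

Request:
{"name": "servo_tool", "arguments": {"steps": [-0.00025, 0.001, 0, 0, 0, 0, 0, -0.00025, 0.001, 0, 0, 0, 0, 0]}}

```text
clock: 12.4
ee_pos: [0.625, 0.1312, 0.0585]
eef_rot: [-1.39, 1.08, -1.39]
force: [-2.7, 2.1, 7.5]
grip_width: 0.0009
```

At the middle, contact came about 3.2 mm higher than at the edge, so lid 3 is the one that rocks. I'll lift off, straighten the tool, and centre over it.

Request:
{"name": "servo_tool", "arguments": {"steps": [0.003, -0.0116, 0, 0, 0, 0, 0, 0.003, -0.0116, 0, 0, 0, 0, 0, -0.0048, -0.0136, 0.001, 0, 0, 0.13, 0, -0.0048, -0.0136, 0.001, 0, 0, 0.25, 0, -0.0048, -0.0136, 0.001, 0, 0, 0.25, 0, -0.0048, -0.0136, 0.001, 0, 0, 0.25, 0, -0.0048, -0.0136, 0.001, 0, 0, 0.25, 0]}}

```text
clock: 13.1
ee_pos: [0.6258, 0.1396, 0.0695]
eef_rot: [-1.21, 1.208, -1.208]
force: [0.4, 0.5, 0.8]
grip_width: 0.0008
```

```bash
python3 - <<'E'
from h import *
from rig import arm, capture
s=arm.sense(); print(s["clock"],s["ee_pos"],s["eef_rot"],s["force"])
c=capture("side"); w=capture("wrist"); e=capture("scene")
def proj(c,X):
    return cv2.projectPoints(np.array([X],float),cv2.Rodrigues(np.array(c["R"]))[0],np.array(c["t"]),c["camera_matrix"],np.array([c["k1"],0,0,0]))[0][0,0]
T=s["ee_pos"]; out=[]
for k in(c,w,e):
    p=proj(k,T); im=cv2.cvtColor(k["color"],cv2.COLOR_RGB2BGR)
    x,y=int(p[0]),int(p[1]); h=90 if k is w else 40
    ang=np.linspace(0,2*np.pi,60)
    im=cv2.resize(im,None,fx=4,fy=4,interpolation=cv2.INTER_CUBIC)
    P=np.array([(proj(k,[T[0]+.038*np.cos(a),T[1]+.038*np.sin(a),.058])+.5)*4 for a in ang]).astype(int)
    for q in P: cv2.circle(im,tuple(int(v) for v in q),1,(0,255,0),-1)
    y0=max(0,y-h);x0=max(0,x-h); out.append(cv2.resize(im[4*y0:4*(y0+2*h),4*x0:4*(x0+2*h)],(260,260)) if 0 else cv2.resize(im[4*y0:4*(y0+2*h),4*x0:4*(x0+2*h)],(266,266)))
cv2.imwrite("pics/mid.png",np.hstack(out))
E
```

```text
13.1 [0.62577146 0.13956393 0.06953964] [-1.21016776  1.20818355 -1.20786692] [0.4118078  0.48976071 0.78396775]
```

View pics/mid.png

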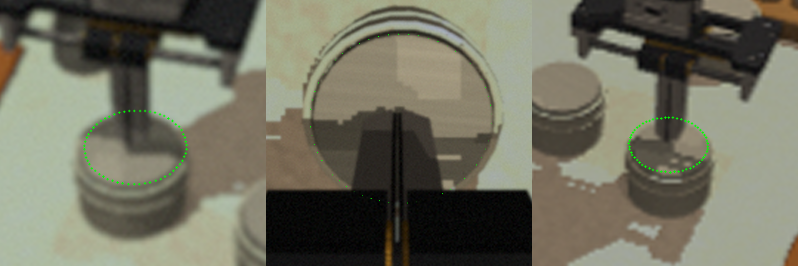

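The projected 38 mm circle matches lid 3 in all three views, to within 2–3 mm in the side view. Now I'll press at the middle.

Request:
{"name": "servo_tool", "arguments": {"steps": [0, 0.004, 0, 0, 0, 0, 0, 0, 0.008, 0, 0, 0, 0, 0, 0, 0.01, 0, 0, 0, 0, 0, 0, 0.01, 0, 0, 0, 0, 0]}}

```text
clock: 13.65
ee_pos: [0.6256, 0.1381, 0.0591]
eef_rot: [-1.21, 1.21, -1.209]
force: [-1.1, 0.3, 0.2]
grip_width: 0.0006
```

Request:
{"name": "servo_tool", "arguments": {"steps": [0, 0.001, 0, 0, 0, 0, 0, 0, 0.001, 0, 0, 0, 0, 0]}}

```text
clock: 13.85
ee_pos: [0.626, 0.1379, 0.0586]
eef_rot: [-1.209, 1.209, -1.209]
force: [-0.5, 0.8, 0.0]
grip_width: 0.0003
```

Request:
{"name": "servo_tool", "arguments": {"steps": [0, 0.001, 0, 0, 0, 0, 0, 0, 0.001, 0, 0, 0, 0, 0]}}

```text
clock: 14.05
ee_pos: [0.626, 0.1379, 0.0577]
eef_rot: [-1.209, 1.209, -1.209]
force: [-0.5, 0.1, 0.1]
grip_width: 0.0002
```

Request:
{"name": "servo_tool", "arguments": {"steps": [0, 0.001, 0, 0, 0, 0, 0, 0, 0.001, 0, 0, 0, 0, 0]}}

```text
clock: 14.25
ee_pos: [0.6262, 0.138, 0.0569]
eef_rot: [-1.209, 1.209, -1.209]
force: [0.6, -1.5, 1.7]
grip_width: 0.0001
```

Request:
{"name": "servo_tool", "arguments": {"steps": [0, 0.001, 0, 0, 0, 0, 0, 0, 0.001, 0, 0, 0, 0, 0]}}

```text
clock: 14.45
ee_pos: [0.6262, 0.138, 0.0564]
eef_rot: [-1.209, 1.209, -1.209]
force: [-1.6, 0.3, 5.2]
grip_width: 0.0005
```

Request:
{"name": "servo_tool", "arguments": {"steps": [0, 0.001, 0, 0, 0, 0, 0, 0, 0.001, 0, 0, 0, 0, 0]}}

```text
clock: 14.65
ee_pos: [0.6262, 0.138, 0.0556]
eef_rot: [-1.209, 1.209, -1.209]
force: [-1.2, -0.9, 7.3]
grip_width: 0.0007
```

Request:
{"name": "servo_tool", "arguments": {"steps": [0, 0.001, 0, 0, 0, 0, 0, 0, 0.001, 0, 0, 0, 0, 0]}}

```text
clock: 14.85
ee_pos: [0.6263, 0.138, 0.0547]
eef_rot: [-1.209, 1.209, -1.209]
force: [-1.2, 0.2, 7.2]
grip_width: 0.0004
```

Request:
{"name": "servo_tool", "arguments": {"steps": [0, 0.001, 0, 0, 0, 0, 0, 0, 0.001, 0, 0, 0, 0, 0]}}

```text
clock: 15.05
ee_pos: [0.6262, 0.138, 0.0541]
eef_rot: [-1.209, 1.209, -1.209]
force: [-2.1, -0.9, 8.5]
grip_width: 0.0005
```

Request:
{"name": "servo_tool", "arguments": {"steps": [0, 0.001, 0, 0, 0, 0, 0, 0, 0.001, 0, 0, 0, 0, 0]}}

```text
clock: 15.25
ee_pos: [0.6262, 0.1381, 0.054]
eef_rot: [-1.208, 1.209, -1.21]
force: [-4.4, -0.1, 14.2]
grip_width: 0.0005
```

Request:
{"name": "servo_tool", "arguments": {"steps": [0, 0.001, 0, 0, 0, 0, 0, 0, 0.001, 0, 0, 0, 0, 0]}}

```text
clock: 15.45
ee_pos: [0.6263, 0.1381, 0.0539]
eef_rot: [-1.208, 1.209, -1.21]
force: [-5.8, -1.9, 21.6]
grip_width: 0.0006
```

Request:
{"name": "servo_tool", "arguments": {"steps": [0, 0.001, 0, 0, 0, 0, 0, 0, 0.001, 0, 0, 0, 0, 0]}}

```text
clock: 15.65
ee_pos: [0.6262, 0.138, 0.0538]
eef_rot: [-1.208, 1.209, -1.21]
force: [-8.1, -1.3, 28.3]
grip_width: 0.0008
```

The lid sank about 4 mm and stopped hard at z≈0.054. I'll ease off to an ordinary push and check.

Request:
{"name": "servo_tool", "arguments": {"steps": [0, -0.001, 0, 0, 0, 0, 0, 0, -0.0012, 0, 0, 0, 0, 0, 0, -0.0012, 0, 0, 0, 0, 0, 0, -0.0012, 0, 0, 0, 0, 0, 0, -0.0012, 0, 0, 0, 0, 0]}}

```text
clock: 16.15
ee_pos: [0.6262, 0.138, 0.0539]
eef_rot: [-1.208, 1.209, -1.21]
force: [-5.5, -0.8, 19.7]
grip_width: 0.001
```

```bash
python3 - <<'E'
from h import *
from rig import arm, capture
c=capture("side"); e=capture("scene")
s=arm.sense(); print(s["clock"],s["ee_pos"],s["force"])
a=cv2.resize(c["color"][110:350,200:420],(366,400),interpolation=cv2.INTER_CUBIC)
b=cv2.resize(e["color"][130:340,200:410],(400,400),interpolation=cv2.INTER_CUBIC)
cv2.imwrite("pics/end.png",np.hstack([a,b])[:,:,::-1])
E
```

```text
16.25 [0.62625567 0.13806948 0.05394809] [-5.94615611 -1.38403886 20.19582788]
```

View pics/end.png

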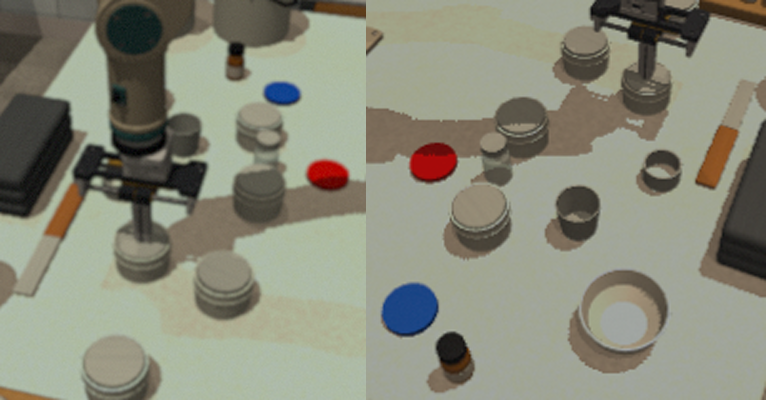

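The fingertip holds lid 3 down at its middle with about 20 N, and everything else stands where it was.

```bash
python3 -c "
from rig import arm
print(arm.close_job()); print(arm.sense()['force'])"
```

```text
the job is handed in; nothing more can be done
None
the job is handed in; nothing more can be done
```

The unseated lid was the one at about (0.626, 0.138). I pushed it fully home and handed the job in at about 16 s, still pressing its middle with about 20 N.

- **Finding it:** Pressed near its edge, this lid met the ledge about 3.2 mm lower than where its middle was first touched, so it rocks. The lids at (0.476, −0.028) and (0.498, 0.172) felt stiff near the edge, at roughly 7–8 N/mm. I did not compare their edge and middle heights. I also did not press the other two lids, since only one was unseated and this one clearly rocked.
- **Seating it:** Under the middle push it gave way at about 7–9 N, a little under the stated 10 N. It sank about 4 mm in all, about 1 mm of that possibly during the earlier middle touch. It stopped hard at z ≈ 0.054 m and held firm up to 28 N, after which I eased off to 20 N.
- **Last checks:** The final pictures show the fingertip on the middle of the lid and everything else in view where it stood. I did not press its edge again, because that would have meant letting go of the middle. That it is level rests on the hard stop and on the edge having met the ledge at nearly the same height (0.0545 m).
- **Disagreement:** Single-camera lid positions differed by up to about 18 mm between the scene and side views, so I aimed by the wrist camera, which the overlay matched to 1–2 mm. The force reading also showed 5–6 N sideways at the end.

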